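Put the gas-trap cartridges back in their own colours

TASK

The three gas-trap cartridges stand in each other's places. First press the green ejector lever fully down so that the blue cartridge rises out of the red well, and park the blue cartridge on the empty grey stand; then move the red cartridge into the red well, the yellow cartridge onto the yellow dish and finally the blue cartridge onto the blue dish. Keep the cartridges upright, leave each standing flat and released inside its own place, and leave the amber bottle standing where it is.

Things in the scene. Friction and masses are not known exactly. Their poses are not given: they have to be found in the camera images.
- blue_cartridge: gas-trap cartridge with blue head and blue foot (white between), an upright round cylinder 36 mm in diameter and 54 mm tall, about 0.12 kg; origin at the centre of its underside, z up along its axis. Starts sunk in the red well, its top 2 mm above the block's top, too deep to grasp until the lever is pressed; fully raised, its top is 42 mm above the block's top.
- red_cartridge: gas-trap cartridge with red head and red foot (white between), an upright round cylinder 36 mm in diameter and 54 mm tall, about 0.12 kg; origin at the centre of its underside, z up along its axis. Starts on the yellow dish.
- yellow_cartridge: gas-trap cartridge with yellow head and yellow foot (white between), an upright round cylinder 36 mm in diameter and 54 mm tall, about 0.12 kg; origin at the centre of its underside, z up along its axis. Starts on the blue dish.
- well: red block, fixed, 90 x 90 mm, 60 mm tall, with a round well 50 mm wide in its top; origin at the centre of its underside, on the counter. The lift plate in it, worked by the lever, is 8 mm above the counter at the start, 48 mm with the lever fully down, and stays there (4 N pushes it down): a cartridge set in then stands on it, foot 12 mm below the block's top, which is right. The lever is on the block's own -x side.
- eject_pad (a point): middle of the upper face of the green pad (34 x 32 mm) at the end of the ejector lever, 155 mm from the well's axis along the block's -x. Starts 69 mm above the counter; pressed straight down with 7 to 10 N it swings about a pivot 44 mm high beside the block to a stop 29 mm above the counter (less than 4 mm sideways). It stays where it is left.
- grey_stand: round grey plastic stand, fixed, 80 mm outside; its flat floor is 60 mm across and 8 mm above the counter, the rim around it stands 13 mm above the counter. Origin at the centre of its underside, on the counter. Empty at the start; the parking place.
- yellow_dish: round yellow plastic dish, fixed, 80 mm outside; its flat floor is 60 mm across and 8 mm above the counter, the rim around it stands 13 mm above the counter. Origin at the centre of its underside, on the counter. Place of the yellow cartridge; holds the red one at the start.
- blue_dish: round blue plastic dish, fixed, 80 mm outside; its flat floor is 60 mm across and 8 mm above the counter, the rim around it stands 13 mm above the counter. Origin at the centre of its underside, on the counter. Place of the blue cartridge; holds the yellow one at the start.
- amber_bottle: amber glass solvent bottle, 52 mm in diameter and 100 mm tall, loose, on the far side of the counter; origin at the centre of its underside. A bystander to leave alone. (Brass fittings under 17 mm tall lie some 70 mm beside the yellow and the blue dish.)
Not all that is in view belongs to the job. What is meant by the blue_dish is not black or pink, and is the larger of those in its own colour.

How it is judged (in metres and radians):
On the way, in this order (a step that is already met when the one before it is completed fails the run):
1. the ejector lever is pressed fully down, so that the blue cartridge has risen in the well (height (world z) of eject_pad below 0.036 m and z of blue_cartridge in the frame of well above 0.038 m), for 0.1 s.
2. the blue cartridge stands released on the grey stand (horizontal distance between blue_cartridge and grey_stand below 0.0145 m and z of blue_cartridge in the frame of grey_stand between 0.004 and 0.012 m and angle between blue_cartridge's own z axis and vertical below 0.08 rad and linear speed of blue_cartridge below 0.02 m/s and angular speed of blue_cartridge below 0.2 rad/s and contact force between the fingers and blue_cartridge below 0.3 N), for 0.2 s.
3. the red cartridge stands released in the red well (horizontal distance between red_cartridge and well below 0.01 m and z of red_cartridge in the frame of well between 0.004 and 0.054 m and angle between red_cartridge's own z axis and vertical below 0.08 rad and linear speed of red_cartridge below 0.02 m/s and angular speed of red_cartridge below 0.2 rad/s and contact force between the fingers and red_cartridge below 0.3 N), for 0.2 s.
4. the yellow cartridge stands released on the yellow dish (horizontal distance between yellow_cartridge and yellow_dish below 0.0145 m and z of yellow_cartridge in the frame of yellow_dish between 0.004 and 0.012 m and angle between yellow_cartridge's own z axis and vertical below 0.08 rad and linear speed of yellow_cartridge below 0.02 m/s and angular speed of yellow_cartridge below 0.2 rad/s and contact force between the fingers and yellow_cartridge below 0.3 N), for 0.2 s.
At the end, for the whole second after the job is handed in: Blue cartridge on the blue dish and yellow cartridge on the yellow dish (flat on the floor inside the rim, within 14.5 mm of the dish's centre), red cartridge in the red well (within 10 mm of its axis, foot below the block's top by at least 6 mm), all upright within 0.08 rad, released and at rest (all of step 3 and all of step 4 and horizontal distance between blue_cartridge and blue_dish below 0.0145 m and z of blue_cartridge in the frame of blue_dish between 0.004 and 0.012 m and angle between blue_cartridge's own z axis and vertical below 0.08 rad and linear speed of blue_cartridge below 0.02 m/s and angular speed of blue_cartridge below 0.2 rad/s and contact force between the fingers and blue_cartridge below 0.3 N); the robot touches nothing.
It fails at once if a cartridge is tipped over (more than 0.6 rad) (angle between any of blue_cartridge, red_cartridge, yellow_cartridge's own z axis and vertical above 0.6 rad).
It fails at once if the amber bottle is moved by more than 30 mm or tipped (distance of amber_bottle from where it was at the start of the episode above 0.03 m or angle between amber_bottle's own z axis and vertical above 0.4 rad).
It also fails if it takes over 128 s, if anything falls off the work surface, if the arm or the gripper's body presses on something with over 40 N, if the wrist force passes 120 N, or if a joint passes its speed limit or range.

ROBOT

A 7-joint arm with a two-finger parallel gripper is mounted at the origin on the work surface. World frame = base frame: x ahead of the robot, y to its left, z up, the work surface at z = 0. Lengths are in mm, angles in rad, forces in N, time in s.
With the tool pointing down it reaches from about 400 to 875 mm from the base axis. Payload 19.3 kg.
Tool frame: the origin (TCP) lies at the very end of the fingers, on their centre line; the grasp point (between the pads) lies 19 mm behind it (grip_point_offset is the z of the grasp point in the tool frame, in mm); z points along the fingers, y is the line along which they close (so a half turn about z gives the same grasp; the last joint's range is limited). The gripper opens to 85 mm and grips with 20 to 120 N. Pads are 22 mm wide; open, the fingers measure 114 mm over their backs; the gripper's body (76 mm by 85 mm) begins 54 mm behind the grasp point. The pads swing forward as they close: fully open they stand 13 mm farther back than shut.
Start: joints at [1.259, 0.521, -0.036, 1.599, 0.021, 1.021, -0.113], TCP at [149.629, -606.816, 231.291] pointing down, gripper open.
Joint ranges: [-2.91, 2.91], [-0.3, 2.13], [-1.5, 1.42], [0.17, 2.43], [-1.26, 4.41], [0.16, 1.93], [-2.52, 2.52]. Speed limits (rad/s): [1.89, 1.89, 2.39, 2.39, 3.01, 3.01, 3.01].

INTERFACE

Orientations are given as a 3x3 rotation matrix whose columns are the frame's x, y, z axes.
In Python, from workcell import movep, movel, goto_joints, open_gripper, clamp, wait, inverse_kinematics, read_state, camera, PlanningError, finish_job, grip_point_offset gives the robot as it stands. Calls block until the motion is done:
- movep(position, orientation): joint-space move of the TCP to a pose.
- movel(position, frame=None, max_speed=150, guard=None): straight line of the TCP; frame=None keeps the orientation; max_speed is the mean speed in mm/s. With guard (N) it stops when the force on the tool has changed by that much, and returns True; else False.
- goto_joints(angles): joint-space move.
- open_gripper() and clamp(): open the fingers fully, or close them until they stop; the grip force is fixed at half the most.
- wait(seconds).
- inverse_kinematics(position, orientation): joint angles nearest the present ones, or None.
- read_state(): the state.
- camera(name): name is "scene" or "side" or "wrist"; returns a dict with "image" (400x640x3 uint8, blue, green, red), "range_z" (400x640 float32, mm along the optical axis (not along the pixel's ray), 0 where there is no reading), "fx", "fy", "cx", "cy" (pixels), "cam_to_world" (4x4, takes a point from camera to world coordinates). Camera axes: x right, y up, looking along -z (the intrinsics and any distortion apply to the point x, -y, -z); pixel columns grow to the right and rows downward; lengths in mm; the calibration is good to about 2 mm. A picture is of the moment at which its call begins.
A pose or a line that the arm cannot do raises PlanningError and nothing moves.
- finish_job(): hands the job in; it is judged then, once.
The state is a dict: "time": time; "qpos": joint angles; "qvel": joint speeds; "joint_efforts": joint torques, N m; "eef_pos": TCP position; "tool_rot": TCP orientation; "ft_force": force on the tool from outside, world axes, zero at the start; "torque": the same for the moment, N m; "finger_gap": finger opening in mm; "gripper_force": force on a finger pad.
Only numpy, scipy, OpenCV 4.12 (cv2) and the standard library are available. Lean on these libraries where they do the work, as an engineer would, in place of code of your own. Each camera call takes 0.05 s, during which the arm holds its last target. There are 200 camera calls.

## Working session

There is one attempt and no reset: what is moved stays moved. The work goes in short steps, each a Python script; the robot and the scene stay as the last script left them, time stands still between calls to the robot, and variables do not carry over. Pictures are saved under pics/ and viewed, at most 14 in all, crops included, and the job is handed in when it is done.

```bash
ls; mkdir -p pics; cat > h.py <<'E'
import numpy as np, cv2
from workcell import *
def snap(name,fn):
    c=camera(name); cv2.imwrite('pics/'+fn+'.png',c['image']); np.save('pics/'+fn+'.npy',c,allow_pickle=True); return c
def load(fn): return np.load('pics/'+fn+'.npy',allow_pickle=True).item()
def p3(c,u,v,z=None):
    d=np.array([(u-c['cx'])/c['fx'],-(v-c['cy'])/c['fy'],-1.]); T=c['cam_to_world']
    if z is None: s=c['range_z'][int(round(v)),int(round(u))]
    else: s=(z-T[2,3])/(T[:3,:3]@d)[2]
    return T[:3,:3]@(d*s)+T[:3,3]
E
python3 - <<'E'
from h import *
for n in ('scene','side'):
    c=snap(n,n+'0'); print({k:(v if k not in('image','range_z') else v.shape) for k,v in c.items()})
s=read_state(); print(s['time'],s['eef_pos'],s['tool_rot'],grip_point_offset)
E
```

```text
pics
{'image': (400, 640, 3), 'range_z': (400, 640), 'fx': 467.09417577087595, 'fy': 467.09417577087595, 'cx': 318.3896528972067, 'cy': 196.99171999326356, 'cam_to_world': array([[ 1.33835864e-01, -8.13044068e-01,  5.66610365e-01,
         1.06460211e+03],
       [ 9.91001091e-01,  1.11065947e-01, -7.47073839e-02,
        -8.30343245e+01],
       [-2.19072122e-03,  5.71510017e-01,  8.20592165e-01,
         8.53629276e+02],
       [ 0.00000000e+00,  0.00000000e+00,  0.00000000e+00,
         1.00000000e+00]])}
{'image': (400, 640, 3), 'range_z': (400, 640), 'fx': 434.8694310089361, 'fy': 434.8694310089361, 'cx': 316.0189041757991, 'cy': 201.14001327401817, 'cam_to_world': array([[-8.99337810e-01,  3.10215766e-01, -3.08152043e-01,
         2.49400676e+02],
       [-4.37100426e-01, -6.19114403e-01,  6.52411353e-01,
         6.62689875e+02],
       [ 1.16069199e-02,  7.21431587e-01,  6.92388435e-01,
         7.61782044e+02],
       [ 0.00000000e+00,  0.00000000e+00,  0.00000000e+00,
         1.00000000e+00]])}
0.1 [ 149.529242   -606.56811808  230.81253875] [[ 9.70927077e-01  2.39375251e-01 -3.16015028e-04]
 [ 2.39375441e-01 -9.70926672e-01  8.91744635e-04]
 [-9.33658237e-05 -9.41465249e-04 -9.99999552e-01]] -18.700000000000003
```

View pics/scene0.png

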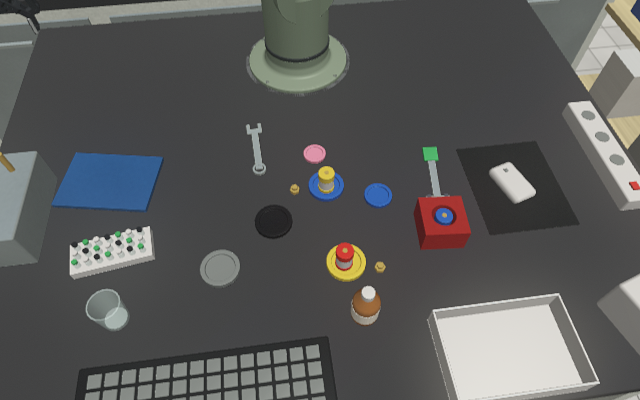

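View pics/side0.png

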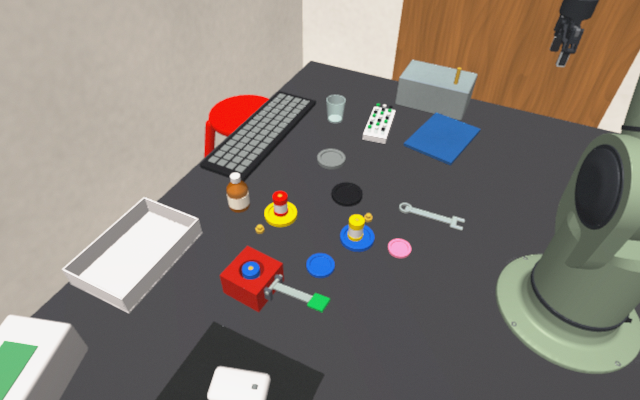

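The scene view shows:
- **Red well:** (441,221), with the green pad at (430,154).
- **Red cartridge:** on the yellow dish, (346,262).
- **Grey stand:** (220,268).
- **Bottle:** (366,305).
- **Brass fittings:** (294,189) and (380,267).

Candidates for blue_dish are the blue ring at (326,185) under the yellow cartridge, the smaller blue disc at (378,195), the black disc at (273,221) and the pink disc at (314,154). The one at (326,185) fits: it is blue, the larger of the two, and holds the yellow cartridge. I'll confirm this in a crop.

```bash
python3 - <<'E'
from h import *
c=load('scene0'); cv2.imwrite('pics/crop0.png',cv2.resize(c['image'][130:292,200:480],None,fx=2.8,fy=2.8,interpolation=cv2.INTER_CUBIC))
masks={'green':((45,100,80),(75,255,255),None,69),'yellow':((20,120,80),(35,255,255),None,13),'blue':((100,150,60),(125,255,255),None,13),'red':((0,150,60),(8,255,255),None,60)}
for n in('scene0','side0'):
    c=load(n); hsv=cv2.cvtColor(c['image'],cv2.COLOR_BGR2HSV)
    for k,(lo,hi,_,z) in masks.items():
        m=cv2.inRange(hsv,lo,hi); N,l,st,ce=cv2.connectedComponentsWithStats(m)
        for i in range(1,N):
            if st[i,4]<40: continue
            vv,uu=np.where(l==i); P=np.array([p3(c,u,v) for u,v in zip(uu,vv) if c['range_z'][v,u]>0])
            if len(P)<20: continue
            # mean of bbox at height cluster near z and top
            Q=P[abs(P[:,2]-z)<6]
            print(n,k,ce[i].round(0),st[i,4],'zmax',P[:,2].max().round(0), 'near z',len(Q), (((np.percentile(Q,1,0)+np.percentile(Q,99,0))/2).round(1),np.ptp(Q,0).round(0)) if len(Q)>5 else '')
E
```

```text
scene0 green [430. 153.] 205 zmax 75.0 near z 187 (array([437.4, 246.9,  67.3]), array([35., 34., 12.]))
scene0 yellow [  6. 163.] 97 zmax 151.0 near z 0 
scene0 yellow [326. 174.] 233 zmax 65.0 near z 0 
scene0 yellow [294. 189.] 68 zmax 19.0 near z 40 (array([450.6, -56.7,  12.4]), array([15., 18., 10.]))
scene0 yellow [346. 265.] 769 zmax 60.0 near z 563 (array([646.6,  26.6,  11.1]), array([78., 79., 10.]))
scene0 yellow [380. 267.] 83 zmax 18.0 near z 53 (array([664.2,  92.9,  12.5]), array([18., 17., 11.]))
scene0 blue [108. 181.] 4868 zmax 16.0 near z 4809 (array([ 372.6, -470. ,   11.1]), array([183., 232.,   9.]))
scene0 blue [326. 188.] 491 zmax 16.0 near z 368 (array([454.3,  14.8,  11.1]), array([74., 77.,  9.]))
scene0 blue [378. 195.] 540 zmax 14.0 near z 242 (array([490.7, 124.8,   9.7]), array([62., 60.,  7.]))
scene0 blue [443. 217.] 202 zmax 65.0 near z 0 
scene0 red [634. 185.] 54 zmax 47.0 near z 0 
scene0 red [442. 224.] 2115 zmax 63.0 near z 1302 (array([594. , 233.2,  58.2]), array([97., 95.,  9.]))
scene0 red [344. 252.] 257 zmax 65.0 near z 226 (array([647.8,
[... 473 characters left out ...]
9.] 72 zmax 17.0 near z 40 (array([661.7,  95. ,  11.8]), array([19., 20.,  9.]))
side0 blue [442. 138.] 2159 zmax 15.0 near z 2048 (array([ 369.5, -465.7,   10.5]), array([183., 234.,   8.]))
side0 blue [357. 240.] 517 zmax 46.0 near z 383 (array([447.8,  18.8,  10.7]), array([78., 82.,  8.]))
side0 blue [320. 265.] 572 zmax 13.0 near z 261 (array([489.6, 126.7,   9.7]), array([60., 62.,  6.]))
side0 blue [250. 270.] 220 zmax 65.0 near z 0 
side0 red [230. 116.] 1687 zmax -283.0 near z 0 
side0 red [279. 198.] 175 zmax 64.0 near z 136 (array([644.4,  25.7,  59.5]), array([37., 36., 10.]))
side0 red [250. 278.] 2087 zmax 63.0 near z 1354 (array([591. , 236.2,  58.3]), array([96., 98.,  9.]))
```

View pics/crop0.png

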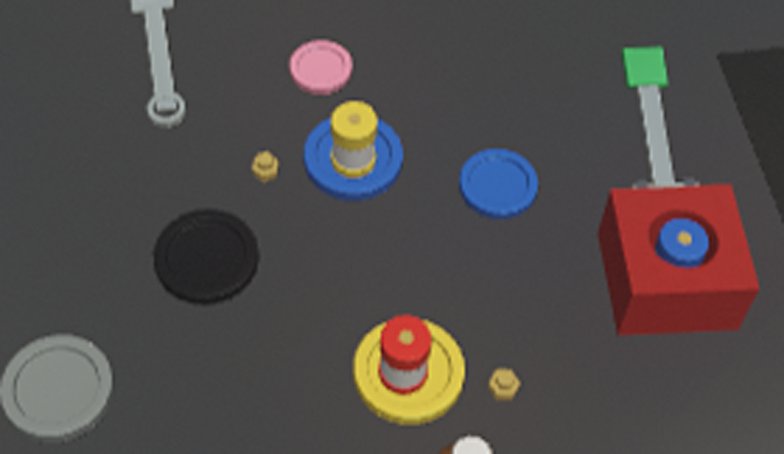

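The crop confirms it: the blue dish under the yellow cartridge (crop 353,155) is larger than the empty blue disc (498,182). The sizes also agree, at about 78 mm against 61 mm. Next I take wrist views to refine the positions.

```bash
cat >> h.py <<'E'
R=np.array([[1,0,0],[0,-1,0],[0,0,-1.]])
E
python3 - <<'E'
from h import *
for n,m in (('scene0',(220,268)),('side0',(331,158))):
    c=load(n); print(n,'stand',p3(c,*m),p3(c,*m,8))
print('bottle',p3(load('scene0'),369,292),p3(load('side0'),235,177))
for f in ((600,20,370),(437,248,170)):
    try: movep(f,R)
    except PlanningError as e: print(f,e)
    c=snap('wrist','w%d'%f[2]); print(read_state()['time'],read_state()['eef_pos'],c['fx'],c['cam_to_world'])
a=load('w370')['image'];b=load('w170')['image']
cv2.imwrite('pics/wboth.png',cv2.resize(np.hstack([a]),(800,500)))
E
```

```text
scene0 stand [ 625.29871644 -223.7409043     8.0177854 ] [ 625.28947676 -223.74386372    8.        ]
side0 stand [ 623.15280987 -221.96047978    8.77676991] [ 623.53835752 -222.87304946    8.        ]
bottle [753.6915373   45.18822272 100.27621722] [748.04147614  50.32568436  99.68868819]
2.9167 [600.05414069  19.24012549 369.83850142] 319.0996665950284 [[-1.16613242e-03  9.54408518e-01  2.98501291e-01  6.75837368e+02]
 [-9.99999234e-01 -1.23692192e-03  4.82319196e-05  1.97036067e+01]
 [ 4.15255745e-04 -2.98501006e-01  9.54409229e-01  5.12634787e+02]
 [ 0.00000000e+00  0.00000000e+00  0.00000000e+00  1.00000000e+00]]
4.2667 [438.14438933 247.45884488 170.52061575] 319.0996665950284 [[-1.43677318e-03  9.54799293e-01  2.97247786e-01  5.13727945e+02]
 [-9.99998961e-01 -1.33793204e-03 -5.35967397e-04  2.47989963e+02]
 [-1.14043957e-04 -2.97248247e-01  9.54800223e-01  3.13430679e+02]
 [ 0.00000000e+00  0.00000000e+00  0.00000000e+00  1.00000000e+00]]
```

View pics/wboth.png

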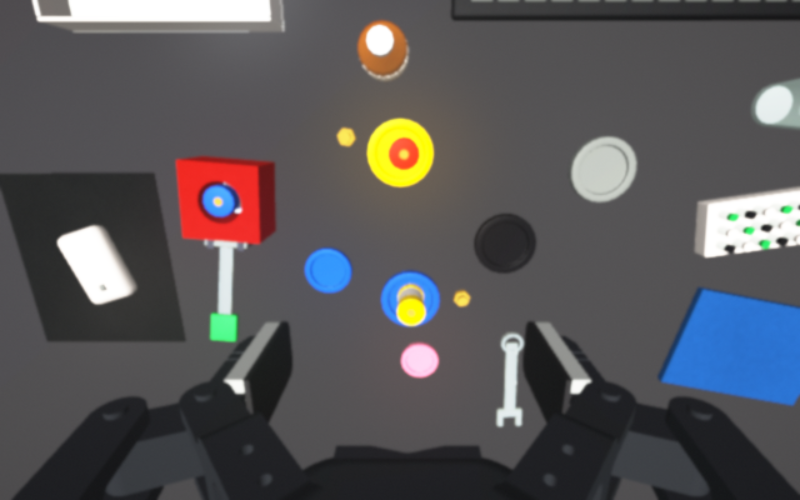

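View pics/w170.png

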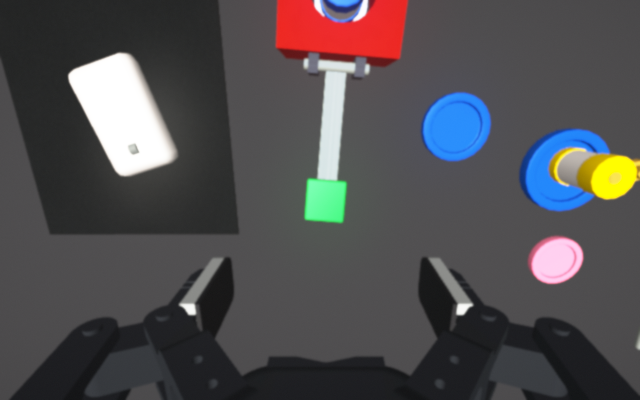

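The wrist view at 370 mm (enlarged 1.25x) shows the well hole at (220,201), yellow dish at (400,153), grey stand at (604,169), blue dish at (410,298), green pad at (223,327) and bottle at (383,48). The second view has the green pad at (325,201).

```bash
python3 - <<'E'
from h import *
def mid(c,lo,hi,roi,z):
    h=cv2.cvtColor(c['image'],cv2.COLOR_BGR2HSV); m=cv2.inRange(h,lo,hi); r=np.zeros_like(m); r[roi[1]:roi[3],roi[0]:roi[2]]=255
    m&=r; v,u=np.where(m>0); P=np.array([p3(c,a,b,z)[:2] for a,b in zip(u,v)])
    pts=P.astype(np.float32); (cx,cy),rad=cv2.minEnclosingCircle(pts)
    return np.round([cx,cy,2*rad],1), np.round(P.mean(0),1), len(P)
c=load('w370')
print('ydish',mid(c,(20,120,80),(35,255,255),(285,88,355,155),13))
print('bdish',mid(c,(100,150,60),(125,255,255),(300,214,355,262),13))
print('grey',mid(c,(0,0,100),(180,90,255),(450,105,515,168),13))
print('red top',mid(c,(0,150,60),(8,255,255),(300,105,345,140),62))
print('yel top',mid(c,(20,120,80),(35,255,255),(310,238,345,262),62))
print('blue top',mid(c,(100,150,60),(125,255,255),(155,140,200,180),62))
print('red block px depth',[p3(c,*q,60) for q in ((142,127),(207,131),(204,193),(145,188))])
print('green',mid(c,(45,100,80),(75,255,255),(160,245,195,280),69))
c=load('w170');print('green',mid(c,(45,100,80),(75,255,255),(290,160,360,240),69),'blue top', mid(c,(100,150,60),(125,255,255),(310,0,370,20),62))
# refined: same for scene/side
for n,y,b,g,rt in(('scene0',(320,240,372,285),(305,165,347,205),(195,245,245,290),(330,240,360,262)),('side0',(260,195,302,230),(335,218,378,255),(312,145,350,172),(265,185,295,205))):
    c=load(n);print(n,'ydish',mid(c,(20,120,80),(35,255,255),y,13),'bdish',mid(c,(100,150,60),(125,255,255),b,13),'grey',mid(c,(0,0,85),(180,90,255),g,13),'redtop',mid(c,(0,150,60),(8,255,255),rt,62))
E
```

```text
ydish (array([643.8,  28.4,  83.2]), array([644.8,  29.4]), 1952)
bdish (array([450.4,  15.8,  82.2]), array([458.7,  16.8]), 907)
grey (array([ 623.7, -222.5,   83.8]), array([ 624.5, -222.5]), 2315)
red top (array([646.9,  23.5,  31.6]), array([647.1,  23.6]), 342)
yel top (array([457.3,  15.5,  39. ]), array([457.4,  15.5]), 387)
blue top (array([595.1, 233.5,  39.1]), array([595.1, 232.9]), 463)
red block px depth [array([640.97907972, 274.22517205,  60.        ]), array([635.43020798, 184.73491028,  60.        ]), array([545.68583403, 199.23040292,  60.        ]), array([553.43394977, 284.96559314,  60.        ])]
green (array([436.9, 246.6,  50.8]), array([437.5, 247.5]), 504)
green (array([437.4, 248.5,  45.9]), array([437.4, 248.7]), 1742) blue top (array([576.2, 236.3,  25.4]), array([577.6, 235.9]), 286)
scene0 ydish (array([647.8,  27.1,  85. ]), array([655.3,  26.7]), 780) bdish (array([454.7,  14.5,  83. ]), array([462.3,  12.8]), 491) grey (array([ 627.3, -223.5,   85.2]), array([ 626.8, -223.7]), 1195) redtop (array([651.9,  17.5,  47. ]), array([651.5,  20.9]), 258)
side0 ydish (array([660.7,  38.1, 123.4]), array([638.4,  41.7]), 558) bdish (array([447.4,  21.2,  86.7]), array([442.7,  28.7]), 517) grey (array([ 638.9, -208. ,  125.4]), array([ 623.3, -214.8]), 568) redtop (array([642.7,  30.2,  48.2]), array([642.6,  30.7]), 174)
```

The measurements agree between cameras to about 2 mm, and the sizes match what was given. Now I press the lever.

```bash
python3 - <<'E'
from h import *
clamp(); print(read_state()['finger_gap'])
movel((437.3,248,78),max_speed=150)
g=movel((437.3,248,26),max_speed=40,guard=30)
s=read_state(); print(g,s['eef_pos'],s['ft_force'],s['time']); wait(0.3)
s=read_state(); print(s['eef_pos'],s['ft_force'])
movel((437.3,248,130)); open_gripper()
movep((560,235,150),R)
c=snap('wrist','w2'); print(read_state()['time'])
E
```

```text
0.2534401411970714
True [437.49156122 248.25268769  29.7790233 ] [-5.8735793  -3.01812317 27.85064389] 6.925
[437.46350716 248.27011108  29.88250388] [-5.27756786 -2.74614605 23.83016586]
9.45
```

View pics/w2.png

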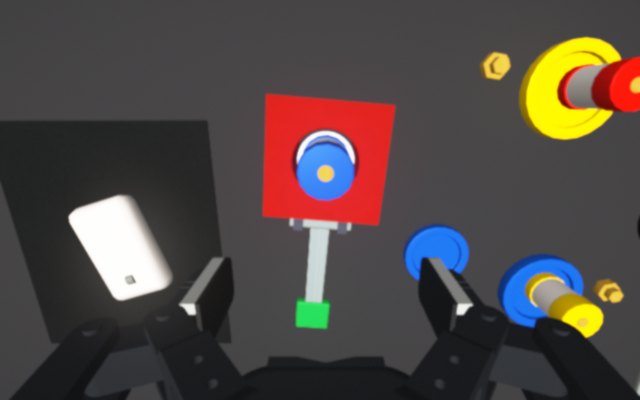

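The lever is down and the blue cartridge has risen: its head is at (325,170), and the block's corners are at (266,94), (395,105), (381,225) and (263,216).

```bash
cat >> h.py <<'E'
def go(p,speed=150): movel(p,max_speed=speed)
def pick(x,y,foot,hi=150):
    movep((x,y,hi),R); go((x,y,foot+20),120); clamp(); s=read_state(); print('grip',s['finger_gap'],s['gripper_force'])
    go((x,y,hi))
def place(x,y,foot,hi=150):
    movep((x,y,hi),R); go((x,y,foot+26),120); g=movel((x,y,foot+17),max_speed=25,guard=6); print('down',g,read_state()['eef_pos'],read_state()['ft_force'])
    wait(0.2); open_gripper(); wait(0.3); go((x,y,hi)); print('t',read_state()['time'])
E
python3 - <<'E'
from h import *
c=load('w2'); C=[p3(c,*q,60)[:2] for q in((266,94),(395,105),(381,225),(263,216))]
print(np.mean(C,0),C); t=p3(c,325,170,102); print(t,p3(c,325,170))
if abs(t[0]-593)<8 and abs(t[1]-235)<8:
    pick(t[0],t[1],48,180)
    place(624,-222.5,8,180)
    snap('wrist','w3'); snap('scene','s3')
E
```

```text
[591.52766256 234.79415506] [array([640.13469868, 276.45553494]), array([632.76937712, 186.82554179]), array([542.81281339, 192.01837123]), array([550.39376107, 283.87717228])]
[595.54758525 235.66580582 102.        ] [595.72109864 235.66399338 102.81809053]
grip 34.82190999310968 59.24845218658447
down True [ 624.4669504  -222.71308597   28.47367841] [-0.11497839 -0.05180263  9.16096896]
t 17.8417
```

```bash
python3 - <<'E'
from h import *
cv2.imwrite('pics/j3.png',np.vstack([load('w3')['image'][:300],load('s3')['image'][100:300]]))
E
```

```text
(no output)
```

View pics/j3.png

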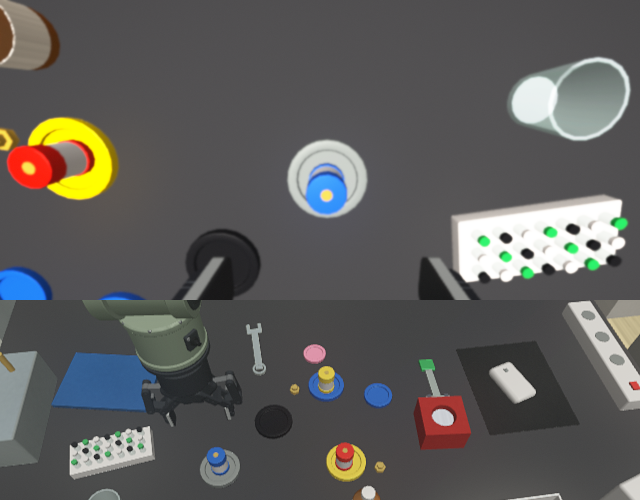

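Blue stands upright inside the grey stand, with its head at wrist pixel (326,195). The well is now empty. Next is red.

```bash
python3 - <<'E'
from h import *
print('blue',p3(load('w3'),326,195,62),p3(load('w3'),326,195))
pick(646.9,23.5,8,170)
place(592.8,235,48,180)
snap('wrist','w4')
pick(457,15.5,8,150)
place(644,28.4,8,150)
snap('wrist','w5')
cv2.imwrite('pics/j4.png',np.vstack([load('w4')['image'][:290],load('w5')['image'][:290]]))
E
```

```text
blue [ 622.61319395 -222.03995158   62.        ] [ 623.03049238 -222.038866     63.41006395]
grip 35.080619389496086 59.330488443374634
down False [592.77956639 235.01714775  64.9628104 ] [1.57881171 0.55447949 0.47783163]
t 26.2583
grip 34.89960569370003 58.55063617229462
down True [644.57586812  28.41055521  28.52878264] [-0.20617194 -0.80829447  7.9272614 ]
t 34.2
```

View pics/j4.png

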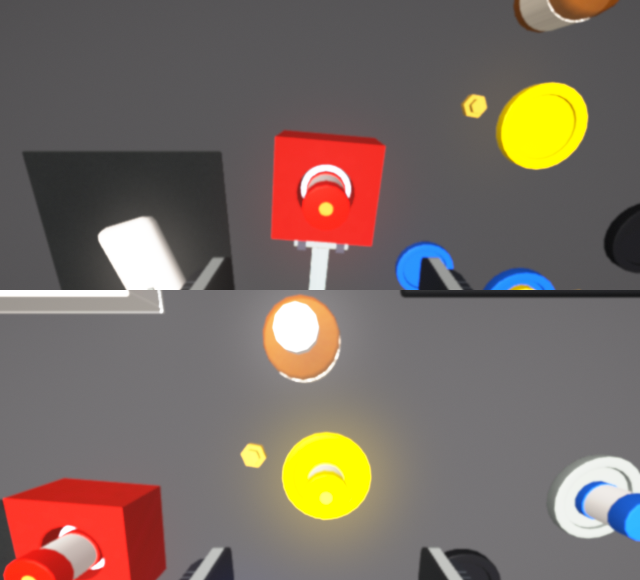

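Red stands upright in the well at (326,209) in the upper view. Yellow stands on the yellow dish at (326,497) in the lower one. I check both numerically, then move blue.

```bash
python3 - <<'E'
from h import *
print('red',p3(load('w4'),326,209,102),p3(load('w4'),326,209)); print('yel',p3(load('w5'),326,207,62),p3(load('w5'),326,207))
C=[p3(load('w4'),*q,60)[:2] for q in((277,137),(384,146),(372,246),(271,239))];print('well',np.mean(C,0))
pick(622.8,-222.2,8,150)
place(450.8,16,8,150)
snap('wrist','w6')
movep((500,-100,330),R); snap('wrist','w7'); snap('scene','s7')
cv2.imwrite('pics/j7.png',np.vstack([load('w6')['image'][:290],load('s7')['image'][100:330]]))
E
```

```text
red [592.64164401 235.0631811  102.        ] [591.32676594 235.05670905  98.17930713]
yel [641.93956212  28.63627058  62.        ] [642.14044612  28.63703065  62.59581274]
well [591.29561582 235.00669894]
grip 34.62605858087656 59.3668270111084
down True [451.03538168  15.81566532  27.77573999] [ 0.74725436 -0.19554782 -0.65006097]
t 42.4833
```

View pics/j7.png

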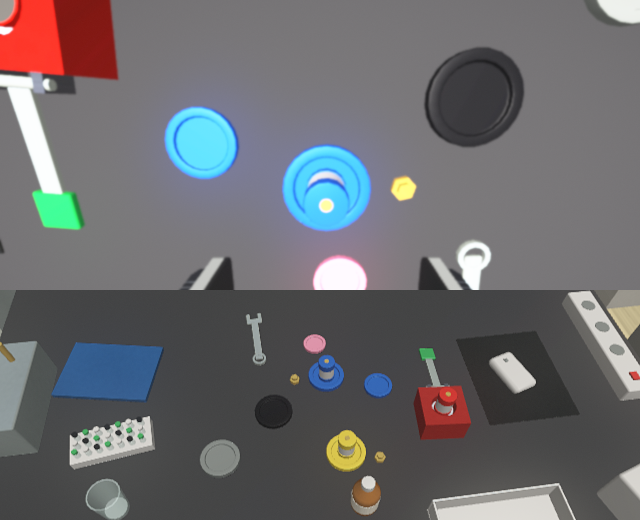

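All three cartridges stand upright in their own places: blue at (326,205) in the top view, yellow at (346,445) and red at (445,400) in the scene view. The bottle hasn't been disturbed.

```bash
python3 - <<'E'
from h import *
print('blue',p3(load('w6'),326,205,62),p3(load('w6'),326,205)); print(finish_job())
E
```

```text
blue [450.40883028  16.24634476  62.        ] [450.48681029  16.24660338  62.2366978 ]
the job is handed in; nothing more can be done
None
```

The job is handed in (no verdict was returned): by my last camera checks red is in the red well, yellow on the yellow dish and blue on the blue dish, all upright and released, with the amber bottle where it was, at about 43 s of the 128 s allowed.

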